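Tip the drained tube racks back onto their feet

ROBOT

A 6-joint arm with a two-finger parallel gripper is mounted at the origin on the work surface. World frame = base frame: x ahead of the robot, y to its left, z up, the work surface at z = 0. Lengths are in m, angles in rad, forces in N, time in s.
With the tool pointing down it reaches from about 0.3 to 0.95 m from the base axis. Payload 3.1 kg.
Tool frame: the origin (TCP) lies midway between the tips of the shut fingers; the grasp point (between the pads) lies 19 mm behind it; z points along the fingers, y is the direction in which the jaws open and shut (so a half turn about z gives the same grasp; the last joint's range is limited). The gripper opens to 85 mm and grips with 20 to 120 N. Pads are 22 mm wide; open, the fingers measure 114 mm over their backs; the gripper's body (76 mm by 85 mm) begins 54 mm behind the grasp point. The pads swing forward as they close: fully open they stand 13 mm farther back than shut.
Start: joints at [-1.281, 0.308, 1.634, -0, 1.2, -0.07], TCP at [0.22, -0.585, 0.231] pointing down, gripper open.
Joint ranges: [-3.06, 3.06], [-0.79, 1.96], [0.05, 2.63], [-1.19, 4.34], [0.05, 2.64], [-2.94, 2.94]. Speed limits (rad/s): [2.79, 2.79, 3.14, 3.14, 3.14, 3.14].

INTERFACE

Orientations are given as a 3x3 rotation matrix whose columns are the frame's x, y, z axes.
In Python, from plant import manip gives the robot as it stands.
- The arm moves only by the shell command python3 -m creep 'ROWS' [OPENING] [FORCE]. ROWS is JSON, a list of rows, each a list of 6 numbers: the shift along the tool's x, y, z in cm, then the turn, a rotation vector about the tool's x, y, z in degrees. In form: [[x, y, z, wx, wy, wz], ...]. A call has 1 to 5 rows; each row is the pose to reach, as a shift and turn from the pose commanded when the call began, along the tool's axes at that moment; what a row does not reach only later rows make up. A row lasts 1/12 s, in which the tool goes at most 41.7 mm and 7.16 degrees, less where a joint would pass 70% of its speed; a pose out of reach is approached as far as the arm can. A call with a gripper value outside its range is refused whole. OPENING is the opening, from -1 (shut) to 1 (fully open), so that 0 is half open, set as the call begins (- or left out, the last holds). The fingers move at their own pace and stop on an object; FORCE is the grip in N (left out, the last holds). Time passes only in rows, so rows that repeat a pose let the fingers close. It gives the time, the measured TCP pose, the force and the opening at its end, in the units of the state.
- manip.read_state(): the state, without advancing time (a new reading comes with each control period).
- manip.camera(name): name is "scene" or "top"; returns a dict with "color" (384x512x3 uint8, red, green, blue), "z_map" (384x512 float32, m along the optical axis (not along the pixel's ray), 0 where there is no reading), "fov_y" (degrees; the focal length in pixels is half the picture's height over the tangent of half this angle, whatever the lens; pixels are square), "cx", "cy" (the principal point, pixels), "rvec" (rotation vector, rad) and "tvec" (3), from world to camera coordinates, as OpenCV has them. Camera axes: x right, y down, z forward; pixel columns grow to the right and rows downward; lengths in m; the calibration is good to about 2 mm. A picture is of the moment at which its call begins.
- manip.close_job(): hands the job in, once; it reports no verdict.
The state is a dict: "time": time; "qpos": joint angles; "joint_velocities": joint speeds; "effort": joint torques, N m; "tcp_pos": TCP position; "tcp_rot": TCP orientation; "wrist_force": force on the tool from outside, world axes, zero at the start; "ft_torque": the same for the moment, N m; "grip_width": finger opening in m.
Only numpy, scipy, OpenCV 4.12 (cv2) and the standard library are available. Lean on these libraries where they do the work, as an engineer would, in place of code of your own. Each camera call takes 0.05 s, during which the arm holds its last target. There are 200 camera calls.

TASK

The blue and the orange tube rack were stood on edge to drain after wiping. With the shut fingertips, gently push each one over, from its tube-hole side near the top, so that it tips about its lower edge and comes to stand on its rubber feet with the tube holes facing up, without shoving it along the worktop. Do not grip or lift the racks, and leave the bottle, the capped tube, the tip box and the well plate where they are.

Things in the scene. Friction and masses are not known exactly. Their poses are not given: they have to be found in the camera images.
- blue_rack: Blue plastic tube rack, loose, 0.15-0.31 kg. At the start it stands on a long edge: 50 (x) x 134 (y) x 104 (z) mm, origin at the centre of the face it rests on, z up. -x side: closed bottom plate with four dark rubber feet. +x side: tube side, a grid of 6 x 7 square holes, 11 mm wide. Tipped onto its feet it is 50 mm high on 104 x 134 mm, and its own x axis points straight up.
- orange_rack: Orange plastic tube rack, loose, 0.15-0.31 kg. At the start it stands on a long edge: 50 (x) x 134 (y) x 104 (z) mm, origin at the centre of the face it rests on, z up. -x side: closed bottom plate with four dark rubber feet. +x side: tube side, a grid of 6 x 7 square holes, 11 mm wide. Tipped onto its feet it is 50 mm high on 104 x 134 mm, and its own x axis points straight up.
- blue_rack_foot_edge (a point): Middle of the blue rack's lower foot-side edge, the edge that it tips about: 25 mm from the rack's origin towards its -x, on the worktop. Past about 25 degrees of tilt the rack falls by itself onto its feet. This point should end within a few centimetres of where it began.
- orange_rack_foot_edge (a point): Middle of the orange rack's lower foot-side edge, the edge that it tips about: 25 mm from the rack's origin towards its -x, on the worktop. Past about 25 degrees of tilt the rack falls by itself onto its feet. This point should end within a few centimetres of where it began.
- blue_rack_push (a point): Point on the blue rack's tube side, 92 mm above the worktop at the start, in the middle of its length, 25 mm from the origin towards its +x: a good place to push towards the rack's -x. Best pushed along an arc about the foot edge (the point rises about 12 mm over 60 mm of travel): 35 degrees tips the rack well past its balance; pushed low down it may slide instead.
- orange_rack_push (a point): Point on the orange rack's tube side, 92 mm above the worktop at the start, in the middle of its length, 25 mm from the origin towards its +x: a good place to push towards the rack's -x. Best pushed along an arc about the foot edge (the point rises about 12 mm over 60 mm of travel): 35 degrees tips the rack well past its balance; pushed low down it may slide instead.
- reagent_bottle: Small amber bottle with white cap, 36 mm in diameter, 72 mm high, loose; origin at the centre of its underside. Bystander.
- tube50: Clear standing tube with a green screw cap, 35 mm at the cap, 114 mm high, loose; origin at the centre of its underside. Bystander, easily knocked over.
- tip_box: Shut pipette tip box, grey with red tips under a clear lid, 83 (x) x 122 (y) x 78 (z) mm, loose; origin at the centre of its underside. Bystander.
- well_plate: Clear 96-well plate lying flat, 86 (x) x 128 (y) x 15 (z) mm, loose; origin at the centre of its underside. Bystander.
Mind the look-alikes: they are no part of the job. Of the things that look like the orange_rack, the middle-sized one is meant.

How it is judged:
At the end, for the whole second after the job is handed in: Both racks stand on their feet, tube holes up (within 0.06 rad), at rest on the worktop, the edge each tipped about within 60 mm of where it was at the start (angle between each of blue_rack, orange_rack's own x axis and vertical below 0.06 rad and height (world z) of each of blue_rack_foot_edge, orange_rack_foot_edge below 0.012 m and distance of each of blue_rack_foot_edge, orange_rack_foot_edge from where it was at the start of the episode below 0.06 m and linear speed of each of blue_rack, orange_rack below 0.02 m/s and angular speed of each of blue_rack, orange_rack below 0.1 rad/s); the robot touches nothing.
It fails at once if a rack is lifted: the edge that it tips about rises over 30 mm (height (world z) of any of blue_rack_foot_edge, orange_rack_foot_edge above 0.03 m).
It fails at once if a rack is squeezed or struck by the fingers with more than 25 N (contact force between the fingers and blue_rack above 25 N or contact force between the fingers and orange_rack above 25 N).
It fails at once if the bottle, the capped tube, the tip box or the well plate is moved over 15 mm or tipped (distance of any of reagent_bottle, tube50, tip_box, well_plate from where it was at the start of the episode above 0.015 m or angle between any of reagent_bottle, tube50, tip_box, well_plate's own z axis and vertical above 0.3 rad).
It also fails if it takes over 48 s, if anything falls off the work surface, if the arm or the gripper's body presses on something with over 40 N, if the wrist force passes 120 N, or if a joint passes its speed limit or range.

## Working session

There is one attempt and no reset: what is moved stays moved. The work goes in short steps, Python scripts to look and compute and a shell command to move; the robot and the scene stay as the last step left them, time stands still between calls to the robot, and variables do not carry over. Pictures are saved under pics/ and viewed, about 8 in all and at most 12, crops included, and the job is handed in when it is done.

```bash
mkdir -p pics
cat > h.py <<'E'
import numpy as np, cv2
from plant import manip
def cloud(c):
    z=c["z_map"]; h,w=z.shape; f=h/2/np.tan(np.radians(c["fov_y"])/2)
    v,u=np.mgrid[:h,:w]
    P=np.dstack([(u-c["cx"])*z/f,(v-c["cy"])*z/f,z])
    R=cv2.Rodrigues(np.array(c["rvec"],float))[0]
    W=(P-np.array(c["tvec"]).ravel())@R
    W[z==0]=np.nan
    return W
def save(c,n): cv2.imwrite("pics/"+n,cv2.cvtColor(c["color"],cv2.COLOR_RGB2BGR))
E
python3 - <<'E'
from h import *
for n in("scene","top"):
    c=manip.camera(n); save(c,n+"0.png"); np.save(n+"0.npy",cloud(c)); np.save(n+"c.npy",c["color"])
print(manip.read_state())
E
```

```text
{'time': 0.1, 'qpos': array([-1.28072527e+00,  3.08929686e-01,  1.63503440e+00, -9.09451502e-06,
        1.19971995e+00, -6.96910035e-02]), 'joint_velocities': array([-3.27889139e-04, -5.12769291e-04, -3.33317485e-03, -7.73074780e-05,
       -3.16956654e-04, -1.04548421e-04]), 'effort': array([-3.28572705e-04, -4.16408050e+01, -2.77645719e+01, -1.71544195e-05,
        4.02966936e-03, -1.77776769e-05]), 'tcp_pos': array([ 0.21979761, -0.58428695,  0.23016645]), 'tcp_rot': array([[ 9.35979495e-01,  3.52053998e-01, -6.06298813e-04],
       [ 3.52054494e-01, -9.35977365e-01,  2.00158610e-03],
       [ 1.37184423e-04, -2.08689377e-03, -9.99997813e-01]]), 'wrist_force': array([-0.28988051, -1.07341964,  0.19138166]), 'ft_torque': array([-0.03453533,  0.00843232, -0.00253624]), 'grip_width': 0.08543782606639044}
```

View pics/scene0.png

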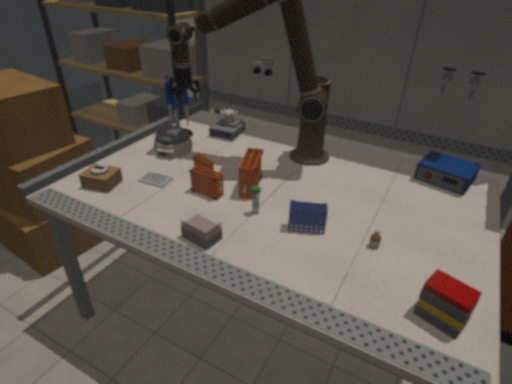

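View pics/top0.png

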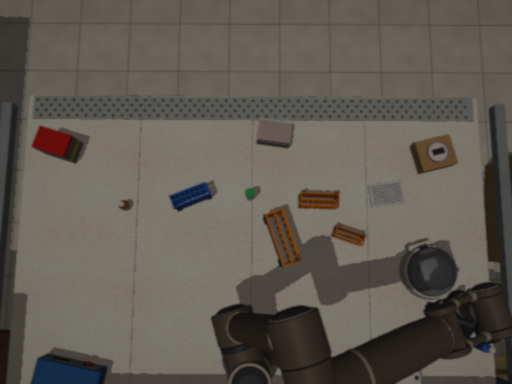

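The scene view shows the blue rack at (308,217), a tall orange one at (250,172) and two smaller ones at (207,180). The top view shows the blue rack at (192,195), and three orange racks: large at (282,237), middle at (319,200) and small at (349,234). I'll measure these next.

Run:
```python
from h import *
T=np.load("top0.npy");C=np.load("topc.npy")
S=np.load("scene0.npy");D=np.load("scenec.npy")
hsv=cv2.cvtColor(C,cv2.COLOR_RGB2HSV); hs2=cv2.cvtColor(D,cv2.COLOR_RGB2HSV)
print("top grid", T[350,60],T[130,60],T[130,400])
for n,(u,v) in dict(blue=(192,195),big=(282,237),mid=(319,200),small=(349,234)).items():
    m=np.zeros(C.shape[:2],bool); r=36; m[v-r:v+r,u-r:u+r]=1
    lo,hi=((100,125) if n=="blue" else (5,20))
    m&=(hsv[...,0]>=lo)&(hsv[...,0]<=hi)&(hsv[...,1]>120)
    k,L=cv2.connectedComponents(m.astype(np.uint8)); l=L[m&(np.hypot(*(np.mgrid[:384,:512]-np.array([v,u])[:,None,None]))<8)]
    m=L==np.bincount(l).argmax()
    P=T[m]; P=P[np.isfinite(P).all(1)]; zt=np.percentile(P[:,2],95); Q=P[P[:,2]>zt-.01]
    (c,s,a)=cv2.minAreaRect((Q[:,:2]*1000).astype(np.float32))
    print(n,len(Q),"ztop",zt,"c",c,"size",s,"ang",a)
    # scene points near centre, coloured: which faces
    R=S[(hs2[...,0]>=lo)&(hs2[...,0]<=hi)&(hs2[...,1]>100)]
    R=R[np.isfinite(R).all(1)]; R=R[(np.hypot(R[:,0]-c[0]/1e3,R[:,1]-c[1]/1e3)<.11)]
    print("   scene",len(R),R.min(0),R.max(0))
for n,(u,v) in dict(bottle=(125,204),tube=(251,194),tip=(275,133),plate=(385,194),pan=(430,270)).items(): print(n,T[v,u])
for i,(img,b) in enumerate([(D,(175,135,340,245)),(C,(160,170,380,275))]):
    x=img[b[1]:b[3],b[0]:b[2]]; cv2.imwrite(f"pics/crop{i}.png",cv2.cvtColor(cv2.resize(x,None,fx=3.6,fy=3.6,interpolation=cv2.INTER_CUBIC),cv2.COLOR_RGB2BGR))
a,b=[cv2.imread(f"pics/crop{i}.png") for i in(0,1)]
w=790; a,b=[cv2.resize(q,(500,int(q.shape[0]*500/q.shape[1]))) for q in(a,b)]
cv2.imwrite("pics/crops.png",np.vstack([a,b]))
```

```text
top grid [ 0.01579342  0.67203016 -0.00813155] [0.81055866 0.7220352  0.00242088] [ 8.18538235e-01 -5.52770931e-01  6.01577209e-04]
blue 148 ztop 0.10685821145607445 c (554.5430908203125, 214.9123077392578) size (48.59769058227539, 132.12123107910156) ang 22.046249389648438
   scene 215 [0.51589138 0.15488863 0.01446473] [0.60102151 0.27739023 0.10612738]
big 311 ztop 0.1482786757160452 c (410.39697265625, -102.31234741210938) size (183.39662170410156, 68.76171875) ang 19.249704360961914
   scene 841 [ 0.31855757 -0.15846847 -0.00212735] [ 0.51040929 -0.0387376   0.14639526]
mid 172 ztop 0.10684849124934911 c (544.0401000976562, -234.57388305664062) size (133.19874572753906, 48.048683166503906) ang 86.83361053466797
   scene 790 [ 0.44077469 -0.30615476 -0.00618795] [ 0.57953415 -0.16425289  0.10812966]
small 102 ztop 0.08463841754390594 c (422.2989807128906, -339.18450927734375) size (102.004150390625, 37.11539840698242) ang 70.61821746826172
   scene 221 [ 0.35080814 -0.39739075 -0.00205773] [ 0.52102488 -0.2341642   0.10362789]
bottle [0.52829165 0.45313047 0.044188  ]
tube [0.55869512 0.00270963 0.10755797]
tip [ 0.78317795 -0.08128898  0.07900715]
plate [ 0.57350434 -0.48250345  0.02094471]
pan [ 0.30516294 -0.59798208  0.11433158]
```

View pics/crops.png

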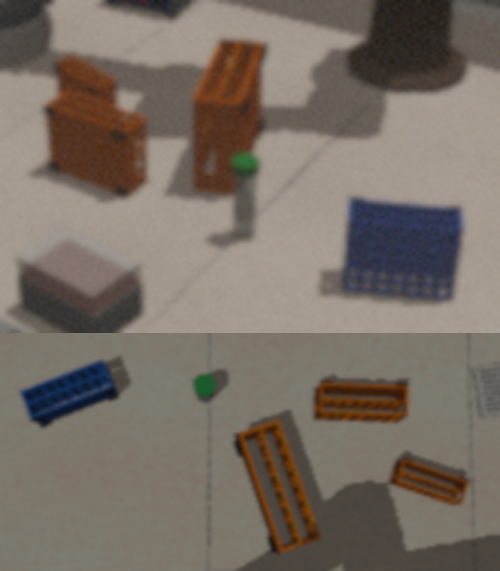

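Blue's tube side faces away from the robot, with its short axis at +22° from x. The middle orange rack (133×48×104 mm) has its feet on the far side, so its tube side faces the robot. I'll do orange first, with the tool x axis along the push direction.

```bash
cat > to.py <<'E'
import sys; from h import *
# usage: to.py x y z [yaw_deg of tool x]: shift in tool cm, turn about tool z in deg
s=manip.read_state(); R=np.array(s["tcp_rot"]); t=[float(a) for a in sys.argv[1:]]
print("t",s["time"],"tcp",np.round(s["tcp_pos"],4),"F",np.round(s["wrist_force"],1))
print("shift cm",np.round(R.T@(np.array(t[:3])-s["tcp_pos"])*100,2),"tilt z",np.round(R[:,2],3))
if len(t)>3: print("turn z deg",round(np.degrees(np.arctan2(R[1,0],R[0,0]))-t[3],2))
E
python3 -m creep '[[3,-2,0,0,0,5],[6,-4,0,0,0,10],[9,-6,0,0,0,15],[12,-8,0,0,0,20],[15,-10,0,0,0,24]]' -1
python3 to.py 0.475 -0.231 0.23 -3.2
```

```text
time: 0.52
tcp_pos: [0.3256, -0.4368, 0.2307]
tcp_rot: [[0.998, -0.064, -0.0], [-0.064, -0.998, 0.001], [-0.001, -0.001, -1.0]]
wrist_force: [1.4, 0.0, -0.3]
grip_width: 0.0256
t 0.5167 tcp [ 0.3256 -0.4368  0.2307] F [ 1.4  0.  -0.3]
shift cm [ 13.6  -21.5    0.08] tilt z [-0.     0.001 -1.   ]
turn z deg -0.46
```

```bash
python3 -m creep '[[2,-3.2,0,0,0,0],[4,-6.4,0,0,0,0],[6,-9.6,0,0,0,0],[8,-12.8,0,0,0,0],[10,-16,0,0,0,0]]' >/dev/null
python3 -m creep '[[1.8,-2.7,0,0,0,-0.5],[3.6,-5.5,0,0,0,-0.5],[3.6,-5.5,3,0,0,-0.5],[3.6,-5.5,6,0,0,-0.5],[3.6,-5.5,9,0,0,-0.5]]' >/dev/null
python3 to.py 0.475 -0.231 0.092 -3.2
python3 - <<'E'
from h import *
c=manip.camera("scene"); x=c["color"][120:260,150:350]
cv2.imwrite("pics/o1.png",cv2.cvtColor(cv2.resize(x,None,fx=3.6,fy=3.6,interpolation=cv2.INTER_CUBIC),cv2.COLOR_RGB2BGR))
E
```

```text
t 1.35 tcp [ 0.4745 -0.2312  0.1407] F [-0.1 -0.4 -0.7]
shift cm [ 0.05 -0.02  4.87] tilt z [ 0.001 -0.001 -1.   ]
turn z deg 0.44
```

View pics/o1.png

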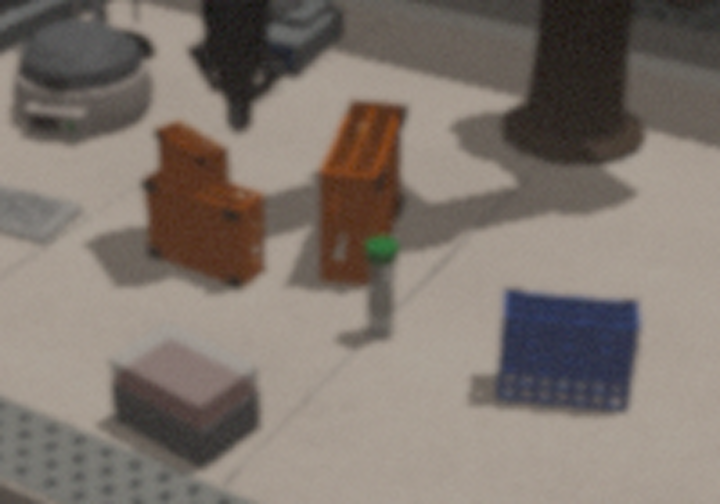

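The view shows the orange rack at crop (205,220), with four feet on the far-side plate. Blue's hole side faces the camera. I'll check the projection before lowering.

Run:
```python
from h import *
c=manip.camera("scene"); f=192/np.tan(np.radians(c["fov_y"])/2)
K=np.array([[f,0,c["cx"]],[0,f,c["cy"]],[0,0,1]])
p=np.array([[.4745,-.2312,.1407],[.519,-.233,.104],[.544,-.2346,.104],[.5777,.2243,.092]])
u=cv2.projectPoints(p,np.array(c["rvec"]),np.array(c["tvec"]),K,None)[0][:,0]; print(np.round((u-[150,120])*3.6))
S=cloud(c); n=np.array([.927,.375])
m=cv2.cvtColor(c["color"],cv2.COLOR_RGB2HSV); 
d=(S[...,:2]-[.5545,.2149])@n; l=(S[...,:2]-[.5545,.2149])@[-.375,.927]
k=(abs(d)<.06)&(abs(l)<.055)&(S[...,2]>.02)&(S[...,2]<.09); print(k.sum(),np.percentile(d[k],[2,10,25,50,75,90,98]))
n=np.array([-.9985,.056]); d=(S[...,:2]-[.544,-.2346])@n; l=(S[...,:2]-[.544,-.2346])@[.056,.9985]
k=(abs(d)<.06)&(abs(l)<.055)&(S[...,2]>.02)&(S[...,2]<.09); print(k.sum(),np.percentile(d[k],[2,10,25,50,75,90,98]))
```

```text
[[238. 131.]
 [216. 175.]
 [202. 183.]
 [567. 330.]]
482 [-0.02057227 -0.01735671  0.00525422  0.02280328  0.02517307  0.02683392
  0.02840715]
315 [-0.02643579 -0.02431711 -0.0228344  -0.02128124 -0.01976701 -0.01761293
  0.02024172]
```

```bash
python3 -m creep '[[0,0,2.5,0,0,0.4],[0,0,4.8,0,0,0.4],[1,0,4.8,0,0,0.4],[2,0,4.8,0,0,0.4],[2.6,0,4.8,0,0,0.4]]' >/dev/null
python3 -m creep '[[0.2,0,0,0,0,0],[0.4,0,0,0,0,0],[0.6,0,0,0,0,0],[0.8,0,0,0,0,0]]'
```

```text
time: 2.2
tcp_pos: [0.5081, -0.2339, 0.0941]
tcp_rot: [[0.998, -0.057, 0.001], [-0.057, -0.998, -0.001], [0.001, 0.0, -1.0]]
wrist_force: [-0.1, -0.1, -0.5]
grip_width: 0.0001
```

Not touching yet; I'll creep on.

```bash
python3 -m creep '[[0.2,0,0,0,0,0],[0.4,0,0,0,0,0],[0.6,0,-0.1,0,0,0]]'
python3 -m creep '[[0.3,0,-0.15,0,0,0],[0.6,0,-0.3,0,0,0]]'
```

```text
time: 2.45
tcp_pos: [0.5131, -0.2339, 0.0941]
tcp_rot: [[0.998, -0.057, -0.001], [-0.057, -0.998, 0.0], [-0.001, -0.0, -1.0]]
wrist_force: [-0.9, -0.3, 0.3]
grip_width: -0.0001
time: 2.62
tcp_pos: [0.5196, -0.2343, 0.0972]
tcp_rot: [[0.998, -0.057, -0.0], [-0.057, -0.998, 0.0], [-0.0, -0.0, -1.0]]
wrist_force: [0.4, -0.5, -0.3]
grip_width: 0.0001
```

```bash
cat > look.py <<'E'
import sys; from h import *
n=sys.argv[1]; out=[]
for cam,(u,v) in(("scene",[int(a) for a in sys.argv[2:4]]),("top",[int(a) for a in sys.argv[4:6]])):
    c=manip.camera(cam); x=c["color"][v-38:v+38,u-50:u+50]
    out.append(cv2.resize(x,None,fx=3.9,fy=3.9,interpolation=cv2.INTER_CUBIC))
cv2.imwrite("pics/"+n,cv2.cvtColor(np.hstack(out),cv2.COLOR_RGB2BGR))
E
python3 look.py o2.png 210 175 319 200
```

```text
(no output)
```

View pics/o2.png

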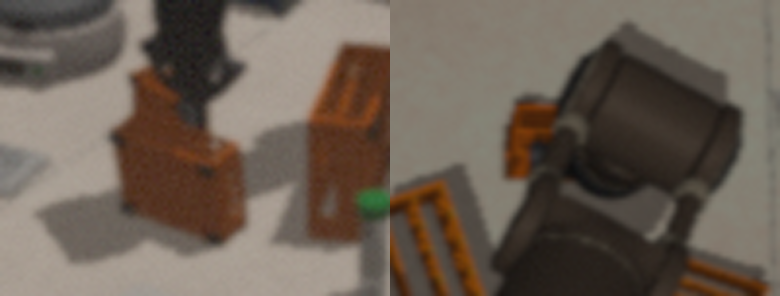

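The left half shows the fingers right at the orange rack's top edge, near crop (190,130), in the middle of its length. The tipping force is below sensor noise, so I'll continue along the arc.

```bash
python3 -m creep '[[0.5,0,-0.2,0,0,0],[1.0,0,-0.4,0,0,0],[1.5,0,-0.5,0,0,0],[2.0,0,-0.65,0,0,0],[2.5,0,-0.75,0,0,0]]'
python3 -m creep '[[0.5,0,-0.1,0,0,0],[1.0,0,-0.1,0,0,0],[1.6,0,-0.1,0,0,0],[2.2,0,-0.1,0,0,0],[2.8,0,-0.05,0,0,0]]'
python3 -m creep '[[0,0,0,0,0,0],[-1,0,-0.5,0,0,0],[-2.5,0,-2,0,0,0],[-4,0,-4,0,0,0],[-4,0,-7,0,0,0]]'
python3 look.py o3.png 210 175 319 200
```

```text
time: 3.13
tcp_pos: [0.5455, -0.236, 0.1052]
tcp_rot: [[0.998, -0.057, 0.001], [-0.057, -0.998, -0.0], [0.001, 0.0, -1.0]]
wrist_force: [0.3, -0.1, 0.8]
grip_width: 0.0002
time: 3.55
tcp_pos: [0.5732, -0.2375, 0.1053]
tcp_rot: [[0.998, -0.057, 0.0], [-0.057, -0.998, -0.0], [0.0, 0.0, -1.0]]
wrist_force: [0.2, 0.1, 0.4]
grip_width: -0.0
time: 3.97
tcp_pos: [0.5263, -0.2332, 0.1723]
tcp_rot: [[0.998, -0.058, -0.011], [-0.058, -0.998, 0.005], [-0.011, -0.004, -1.0]]
wrist_force: [-0.3, 0.8, -0.5]
grip_width: -0.0001
```

View pics/o3.png

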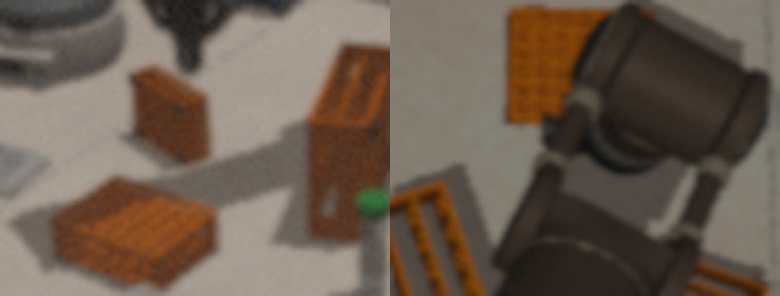

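Orange has fallen onto its feet: its grid of holes faces up at crop (135,220), and (570,65) from the top. Now blue: raise and move across.

```bash
python3 -m creep '[[0,0,-3,0,0,0],[0,0,-6,0,0,0],[0.6,-3.5,-6,0,0,-5],[1.2,-7,-6,0,0,-10],[1.8,-10.5,-6,0,0,-15]]' >/dev/null
python3 to.py 0.616 0.240 0.23 22
```

```text
t 4.4833 tcp [ 0.5562 -0.131   0.2361] F [ 1.2 -0.2 -0.7]
shift cm [ 13.46 -35.09   0.61] tilt z [ 0.001 -0.    -1.   ]
turn z deg -10.17
```

```bash
python3 -m creep '[[1.35,-3.5,0,0,0,0],[2.7,-7,0,0,0,0],[4,-10.5,0,0,0,0],[5.4,-14,0,0,0,0],[6.7,-17.5,0,0,0,0]]' >/dev/null
python3 -m creep '[[1.35,-3.5,0,0,0,-2],[2.7,-7,0,0,0,-4],[4,-10.5,0,0,0,-6],[5.4,-14,0,0,0,-8],[6.75,-17.6,0,0,0,-10.2]]' >/dev/null
python3 to.py 0.616 0.240 0.092 22
```

```text
t 5.3167 tcp [0.6162 0.2408 0.2349] F [ 1.1 -0.4  0.4]
shift cm [-0.03  0.06 14.29] tilt z [-0.001 -0.001 -1.   ]
turn z deg 0.01
```

```bash
python3 -m creep '[[0,0,3.5,0,0,0],[0,0,7,0,0,0],[0,0,10.5,0,0,0],[0,0,13,0,0,0],[0,0,14.2,0,0,0]]' >/dev/null
python3 -m creep '[[-0.8,0,0,0,0,0],[-1.6,0,0,0,0,0],[-2.2,0,0,0,0,0],[-2.5,0,0,0,0,0]]' >/dev/null
python3 to.py 0.588 0.229 0.092 22; python3 look.py b1.png 308 212 192 195
```

```text
t 6.0667 tcp [0.5943 0.2301 0.0958] F [-0.3 -0.9  0.2]
shift cm [-0.62 -0.13  0.37] tilt z [ 0.003  0.001 -1.   ]
turn z deg -0.1
```

View pics/b1.png

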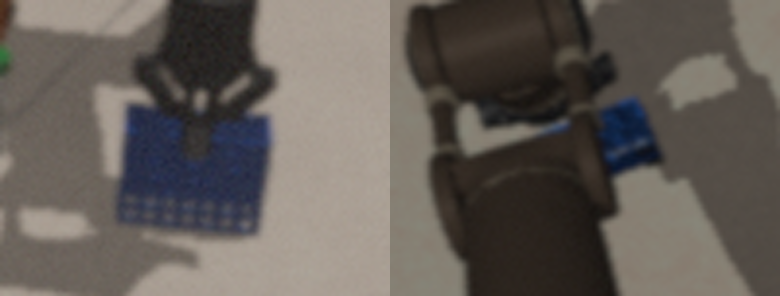

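The fingertips are in front of the blue hole side at crop (198,140), centred near the top. I'll close the gap slowly and then follow the arc.

```bash
python3 -m creep '[[-0.3,0,0,0,0,0],[-0.6,0,0,0,0,0],[-0.9,0,-0.1,0,0,0],[-1.2,0,-0.25,0,0,0],[-1.6,0,-0.4,0,0,0]]'
python3 -m creep '[[-0.5,0,-0.2,0,0,0],[-1.0,0,-0.4,0,0,0],[-1.5,0,-0.5,0,0,0],[-2.0,0,-0.65,0,0,0],[-2.5,0,-0.75,0,0,0]]'
python3 -m creep '[[-0.5,0,-0.1,0,0,0],[-1.0,0,-0.1,0,0,0],[-1.6,0,-0.1,0,0,0],[-2.2,0,-0.1,0,0,0],[-2.8,0,-0.05,0,0,0]]'
python3 -m creep '[[0,0,0,0,0,0],[1,0,-0.5,0,0,0],[2.5,0,-2,0,0,0],[4,0,-4,0,0,0],[4,0,-7,0,0,0]]'
python3 look.py b2.png 308 212 192 205
```

```text
time: 6.58
tcp_pos: [0.5793, 0.2244, 0.0977]
tcp_rot: [[0.928, 0.373, 0.001], [0.373, -0.928, 0.0], [0.001, 0.0, -1.0]]
wrist_force: [1.0, 0.4, 1.0]
grip_width: -0.0002
time: 7.0
tcp_pos: [0.555, 0.2147, 0.1048]
tcp_rot: [[0.928, 0.373, -0.001], [0.373, -0.928, -0.0], [-0.001, -0.0, -1.0]]
wrist_force: [-0.5, -0.2, 1.6]
grip_width: 0.0002
time: 7.42
tcp_pos: [0.5291, 0.2042, 0.1052]
tcp_rot: [[0.928, 0.373, -0.0], [0.373, -0.928, -0.0], [-0.0, -0.0, -1.0]]
wrist_force: [0.2, -0.1, 0.2]
grip_width: -0.0003
time: 7.83
tcp_pos: [0.5675, 0.2197, 0.1737]
tcp_rot: [[0.928, 0.373, -0.002], [0.373, -0.928, -0.001], [-0.002, -0.0, -1.0]]
wrist_force: [0.6, 0.1, -0.0]
grip_width: 0.0002
```

View pics/b2.png

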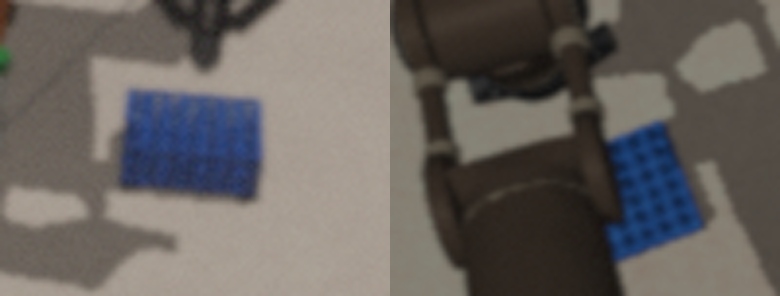

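Blue is down too, holes up. I'll move aside and check both numerically.

```bash
python3 -m creep '[[0,0,-3.5,0,0,0],[1,-3.5,-5,0,0,0],[2,-7,-6,0,0,0],[3,-11,-6,0,0,0],[4,-15,-6,0,0,0]]' >/dev/null
python3 -m creep '[[0,-4,0,0,0,0],[0,-8,0,0,0,0],[0,-8,0,0,0,0]]' >/dev/null
python3 - <<'E'
from h import *
T=None
for cam in("top","scene"):
    c=manip.camera(cam); S=cloud(c); h=cv2.cvtColor(c["color"],cv2.COLOR_RGB2HSV)
    if cam=="top": save(c,"end.png")
    for n,lo,hi,ex in(("blue",100,125,(.483,.186)),("orange",5,20,(.621,-.239))):
        m=(h[...,0]>=lo)&(h[...,0]<=hi)&(h[...,1]>100)&(np.hypot(S[...,0]-ex[0],S[...,1]-ex[1])<.1)&(S[...,2]>.035)&(S[...,2]<.08)
        P=S[m]; A=np.c_[P[:,:2]-ex,np.ones(len(P))]; g=np.linalg.lstsq(A,P[:,2],rcond=None)[0]
        print(cam,n,len(P),"rect",cv2.minAreaRect((P[:,:2]*1000).astype(np.float32)),"plane",np.round(g,3))
    if cam=="top":
        for n,(u,v) in dict(bottle=(125,204),tube=(251,194),tip=(275,133),plate=(385,194)).items(): print(n,np.round(S[v,u],3))
E
```

```text
top blue 713 rect ((481.12091064453125, 185.95567321777344), (104.48329162597656, 132.32518005371094), 22.307435989379883) plane [-0.004  0.     0.05 ]
top orange 740 rect ((625.7135009765625, -236.34756469726562), (131.53866577148438, 105.5093765258789), 88.5936050415039) plane [-0.005  0.002  0.05 ]
bottle [0.528 0.452 0.049]
tube [0.557 0.003 0.117]
tip [ 0.782 -0.081  0.084]
plate [ 0.575 -0.485  0.011]
scene blue 271 rect ((485.1661376953125, 183.44976806640625), (105.15081787109375, 121.55191802978516), 21.650407791137695) plane [0.007 0.006 0.048]
scene orange 461 rect ((626.0713500976562, -237.01800537109375), (139.5501251220703, 107.12651062011719), 88.47122192382812) plane [-0.006 -0.007  0.047]
```

View pics/end.png

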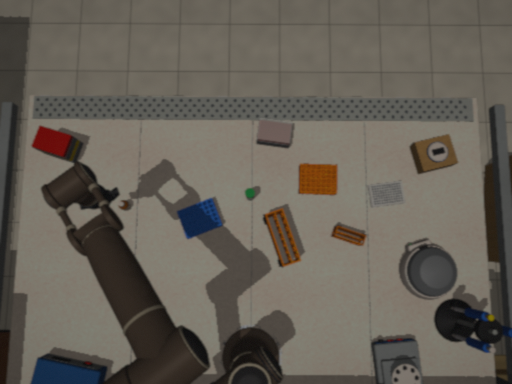

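The top view shows both racks flat, blue at (200,218) and orange at (318,179), with the bystanders unmoved. The gripper hangs clear above the bench. Handing in.

```bash
python3 -c "
from plant import manip
s=manip.read_state(); print(s['time'],s['tcp_pos'],s['wrist_force']); print(manip.close_job())"
```

```text
8.7 [0.5167152  0.44911199 0.23421066] [ 0.39605038 -0.82844427 -0.07334937]
the job is handed in; nothing more can be done
None
```

I pushed both racks over with the shut fingertips, the middle-sized orange one away from the robot and the blue one towards it. Both now stand on their feet with the tube holes up, and I handed the job in at 8.7 s.

- **Racks at the end:** Both top faces measure about 50 mm high and level to within about 0.01 rad. Each rack is within about 5 mm of where a pure tip about its foot edge would put it.
- **Bystanders:** The points I checked on the bottle, capped tube, tip box and well plate moved at most about 3 mm in plan. Heights at those pixels differed by up to 10 mm, which I took as depth noise because the final picture shows them unmoved.
- **Arm:** The gripper ended about 0.23 m above the bench, touching nothing.
- **Forces:** The pushing force stayed within the sensor noise, below about 2 N at the wrist. I therefore judged contact from the geometry and the pictures, not from force.

No check failed. The top and scene cameras disagreed by about 5 mm on the blue rack's position.

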